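Snap the resin stirring paddle into its spring-clip rack

ROBOT

A 6-joint arm with a two-finger parallel gripper is mounted at the origin on the work surface. World frame = base frame: x ahead of the robot, y to its left, z up, the work surface at z = 0. Lengths are in m, angles in degrees, forces in N, time in s.
With the tool pointing down it reaches from about 0.325 to 0.775 m from the base axis. Payload 5.5 kg.
Tool frame: the origin (TCP) lies at the centre of the arm's flange, where the gripper is bolted on; the fingertips stand 182 mm ahead of it and the grasp point (between the pads) lies 163 mm ahead of it; z points along the fingers, y is the line along which they close (so a half turn about z gives the same grasp; the last joint's range is limited). The gripper opens to 88 mm and grips with 3 to 60 N. Pads are 20 mm wide; open, the fingers measure 115 mm over their backs; the gripper's body (75 mm by 178 mm) begins 61 mm behind the grasp point.
Start: joints at [-79.28, 5.22, 70.514, -0, 104.267, -3.249], TCP at [0.145, -0.582, 0.405] pointing down, gripper open.
Joint ranges: [-164.24, 164.24], [-49.07, 125.15], [9.68, 141.18], [-86.29, 266.29], [3.28, 154.24], [-151.56, 151.56]. Speed limits (degrees/s): [147.25, 147.25, 172.46, 180, 180, 180].

INTERFACE

Orientations are given as [roll, pitch, yaw] about the fixed x, y, z axes, in that order (R = Rz(yaw) Ry(pitch) Rx(roll)).
In Python, from station import r gives the robot as it stands. The module is installed in compiled form; this text tells all that it offers. Calls block until the motion is done:
- r.reach(position, orientation): joint-space move of the TCP to a pose.
- r.servo_line(position, rotation=None, speed=0.15): straight line of the TCP; rotation=None keeps the orientation; speed is the mean speed in m/s.
- r.move_joints(angles): joint-space move.
- r.let_go() and r.grab(squeeze=None): open the fingers fully, or close them until they stop; squeeze is the grip in N (None keeps the last).
- r.wait(seconds).
- r.inverse_kinematics(position, orientation): joint angles nearest the present ones, or None.
- r.sense(): the state.
- r.snapshot(name): name is "scene" or "top" or "wrist"; returns a dict with "frame" (480x640x3 uint8, red, green, blue), "fx", "fy", "cx", "cy" (pixels), "dist_coeffs" ([k1, k2, p1, p2, k3] as OpenCV has them; the pictures are not rectified), "R" (3x3) and "t" (3): a world point X has camera coordinates R X + t. Camera axes: x right, y down, z forward; pixel columns grow to the right and rows downward; lengths in m; the calibration is good to about 2 mm. A picture is of the moment at which its call begins. There is no depth.
A pose or a line that the arm cannot do raises r.IKError and nothing moves.
- r.hand_in(): hands the job in; it is judged then, once.
The state is a dict: "clock": time; "joints": joint angles; "joint_vel": joint speeds; "joint_torque": joint torques, N m; "tcp_pos": TCP position; "orientation": TCP orientation; "contact_force": force on the tool from outside, world axes, zero at the start; "torque": the same for the moment, N m; "opening": finger opening in m; "gripper_force": force on a finger pad.
Only numpy, scipy, OpenCV 4.12 (cv2) and the standard library are available. Lean on these libraries where they do the work, as an engineer would, in place of code of your own. Each camera call takes 0.05 s, during which the arm holds its last target. There are 200 camera calls.

TASK

Pick the resin stirring paddle up from the wooden drip stand and put it away in the tool rack: press its round handle down between the spring fingers of both clips until it snaps past them and lies fully home on the seats, centred across the two clips with the blade over the drip tray, then let go. Press gently, never with more than about 20 N, feeling for the snap and the seats; leave the jug, the pigment jar and the cup where they are.

Things in the scene. Friction and masses are not known exactly. Their poses are not given: they have to be found in the camera images.
- paddle: Loose stirring paddle, about 0.2 kg (varies), lying level in the stand. Origin: middle of its round wooden handle (22 mm diameter, 170 long), on its axis; x along the handle to the blade, z normal to the blade. A 14 mm ferrule and white blade (42 x 5 mm, x = 105 to 185 mm) follow. Centre of mass 10 mm from origin to the blade. 120 mm of handle between the notches is free to grip from above.
- blade_tip (a point): Far end of the paddle's blade, on the handle's axis, 185 mm from the paddle's origin.
- stand: Fixed wooden drip stand, base 180 x 80 x 12 mm. Origin: underside centre; x runs along the lying paddle, towards its blade; z up. Two V-notch supports at x = -70 and +70 mm, 12 mm thick, tops 60 mm high; they hold the handle's axis 50 mm above the bench.
- rack: Fixed tool rack. Origin: on the bench, midway between its two clips; x along the stored handle, towards the drip tray; z up. White base 320 x 100 x 12 mm (x -110 to +210). Two posts carry an aluminium rail (126 x 46 x 10 mm, along x) that bears the clips. The rail's height was set by hand and is NOT measured: anywhere over a 36 mm range, rigid in the run, cannot be pushed down.
- jug: Bystander: white plastic resin jug with cap, 90 mm in diameter, 200 mm tall; origin at its underside centre.
- pigment: Bystander: small black pigment jar, 56 mm in diameter, 50 mm tall; origin at its underside centre.
- cup: Bystander: clear mixing cup, 72 mm in rim diameter, 90 mm tall; origin at its underside centre.
- clip_near (a point): Point on the rack's base top (12 mm above the bench) straight below the clip at rack x = -48 mm. A clip: black rigid seat pad between two sprung steel fingers facing each other across rack y, 16 mm long in x, 15 mm between the rounded noses, flared lips above, about 27 mm apart, forgive 3 mm of sideways error. Seated handle axis: 32 mm above the rail's top, so 82 to 118 mm above the bench.
- clip_far (a point): As clip_near, at rack x = +48 mm; 80 mm is free between the clips for the gripper. Going down, the handle meets the noses 17 mm above seated; resistance of both clips together peaks at 8 to 16 N, then falls; 4 mm above seated it is past the noses, which pull it home (on them, 8 mm up, it sticks). Rigid seat pads stop it. At home the clips' contact forces add up to 11 to 19 N, else under 9.
- tray (a point): Centre of the inner floor of the rack's open aluminium drip tray (110 x 96 x 22 mm, at rack x = +152 mm).

How it is judged:
By the outcome, as a careful person would: the job done as asked, in the order asked, and still so for the second after the job is handed in, with the robot touching nothing.
It also fails if it takes over 54 s, if anything falls off the work surface, if the arm or the gripper's body presses on something with over 40 N, if the wrist force passes 120 N, or if a joint passes its speed limit or range.

## Working session

There is one attempt and no reset: what is moved stays moved. The work goes in short steps, each a Python script; the robot and the scene stay as the last script left them, time stands still between calls to the robot, and variables do not carry over. Pictures are saved under pics/ and viewed, at most 10 in all, crops included, and the job is handed in when it is done.

```bash
mkdir -p pics; python3 - <<'E'
from station import r
import cv2,pickle
s=r.sense(); print(s)
d={}
for n in("scene","top","wrist"):
    p=r.snapshot(n); d[n]=p
    cv2.imwrite(f"pics/{n}0.png",p["frame"][:,:,::-1])
    print(n,p["fx"],p["dist_coeffs"],(-p["R"].T@p["t"]).round(3),p["R"].round(2).tolist())
pickle.dump(d,open("v0.pkl","wb"))
E
```

```text
{'clock': 0.0, 'joints': array([-7.92806553e+01,  5.26159784e+00,  7.05816476e+01,  2.38139584e-03,
        1.04267265e+02, -3.24989409e+00]), 'joint_vel': array([ 0.04799949, -0.00746344,  0.05475891, -0.03274542,  0.10856598,
       -0.04660655]), 'joint_torque': array([ 8.07956421e-04, -4.46442497e+01, -4.06448829e+01,  6.97442796e-02,
        2.90979602e-02, -1.55116736e-04]), 'tcp_pos': array([ 0.14484191, -0.58230452,  0.40352462]), 'orientation': array([-1.79889798e+02, -8.57031901e-03,  1.39698152e+01]), 'contact_force': array([-0.01728384, -0.24725585,  1.23665699]), 'torque': array([-0.01060475, -0.01571097,  0.03168904]), 'gripper_force': 0.0, 'opening': 0.08790090856341835}
scene 495.7467911227073 [-0.02359746  0.          0.          0.          0.        ] [ 1.002 -0.205  0.965] [[0.55, 0.84, 0.01], [0.73, -0.47, -0.5], [-0.41, 0.28, -0.87]]
top 544.0269612897744 [-0.10018398  0.          0.          0.          0.        ] [0.363 0.088 1.199] [[-0.0, -1.0, -0.02], [-0.98, 0.01, -0.18], [0.18, 0.02, -0.98]]
wrist 407.6119350185177 [-0.02351745  0.          0.          0.          0.        ] [ 0.215 -0.564  0.383] [[0.24, -0.97, -0.0], [-0.94, -0.23, 0.27], [-0.26, -0.06, -0.96]]
```

View pics/scene0.png

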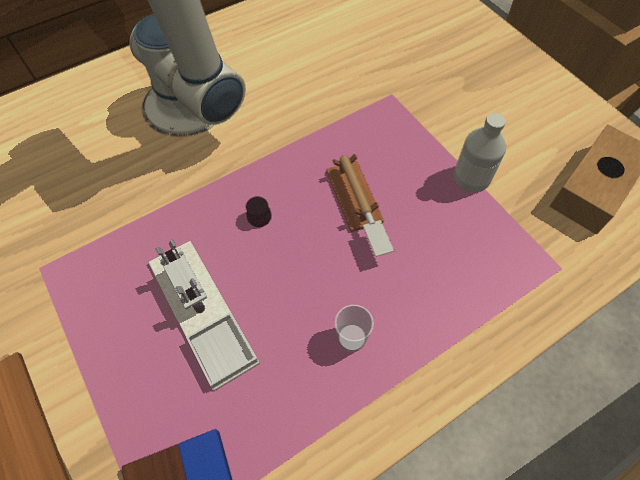

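View pics/top0.png

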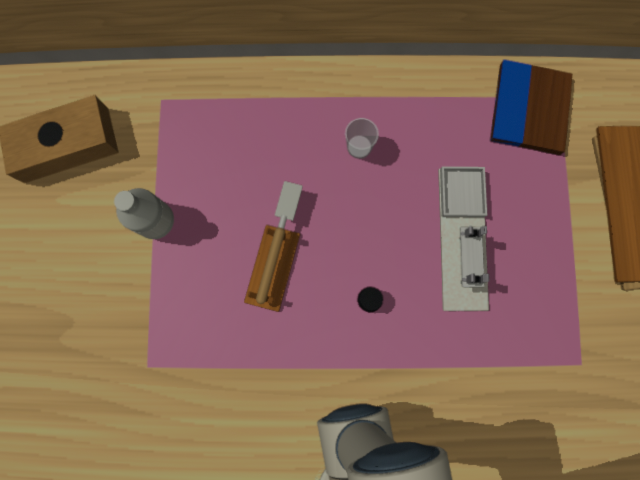

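The scene picture shows the paddle in its stand around (355,195), blade to (378,240), and the rack with clips near (172,255) and (192,295), tray at (222,350). The top picture has handle ends near (262,300) and (284,225), blade tip at (291,185), and clips near (474,279) and (472,232). Next come rough positions, then wrist close-ups.

```bash
cat > h.py <<'E'
import numpy as np,cv2
def ray(p,uv):
    K=np.array([[p["fx"],0,p["cx"]],[0,p["fy"],p["cy"]],[0,0,1]])
    q=cv2.undistortPoints(np.array([[uv]],float),K,np.array(p["dist_coeffs"]))[0,0]
    R=np.array(p["R"]);d=R.T@np.array([q[0],q[1],1]);return -R.T@np.array(p["t"]),d/np.linalg.norm(d)
def at_z(p,uv,z):
    c,d=ray(p,uv);return c+d*(z-c[2])/d[2]
def tri(*obs):
    A=np.zeros((3,3));b=np.zeros(3);L=[ray(*o) for o in obs]
    for c,d in L:
        M=np.eye(3)-np.outer(d,d);A+=M;b+=M@c
    X=np.linalg.solve(A,b);return X,max(np.linalg.norm(np.cross(X-c,d)) for c,d in L)
def proj(p,X):
    K=np.array([[p["fx"],0,p["cx"]],[0,p["fy"],p["cy"]],[0,0,1]])
    return cv2.projectPoints(np.array(X,float).reshape(-1,3),cv2.Rodrigues(np.array(p["R"]))[0],np.array(p["t"],float),K,np.array(p["dist_coeffs"]))[0][:,0]
E
python3 - <<'E'
import pickle
from h import *
d=pickle.load(open("v0.pkl","rb"));T=d["top"]
for n,uv,z in [("h0",(262,300),.05),("h1",(284,225),.05),("tip",(291,185),.05),("c1",(474,279),.1),("c2",(472,232),.1),("b00",(443,311),.012),("b01",(488,311),.012),("tr",(440,167),.022),("tr",(486,167),.022),("cup",(360,148),0),("jar",(370,300),.05),("jug",(155,225),0)]:
    print(n,at_z(T,uv,z).round(3))
E
```

```text
h0 [0.414 0.217 0.05 ]
h1 [0.575 0.172 0.05 ]
tip [0.663 0.158 0.05 ]
c1 [ 0.452 -0.217  0.1  ]
c2 [ 0.549 -0.218  0.1  ]
b00 [ 0.39  -0.171  0.012]
b01 [ 0.389 -0.269  0.012]
tr [ 0.711 -0.176  0.022]
tr [ 0.71  -0.28   0.022]
cup [0.763 0.002 0.   ]
jar [ 0.414 -0.01   0.05 ]
jug [0.585 0.47  0.   ]
```

```bash
python3 - <<'E'
from station import r
import cv2,pickle,numpy as np
d={}
for n,pos,yaw in [("r1",(.42,-.28,.40),0),("r2",(.42,-.16,.40),0),("p1",(.43,.15,.38),-16),("p2",(.45,.26,.38),-16)]:
    r.reach(pos,(180,0,yaw)); r.wait(.3)
    d[n]=r.snapshot("wrist")
pickle.dump(d,open("v1.pkl","wb"))
for a,b,o in (("r1","r2","rk"),("p1","p2","pd")):
    im=np.hstack([d[a]["frame"],d[b]["frame"]])[:,:,::-1]
    cv2.imwrite(f"pics/{o}.png",cv2.resize(im,(800,300)))
print(r.sense()["clock"])
E
```

```text
5.325
```

View pics/rk.png

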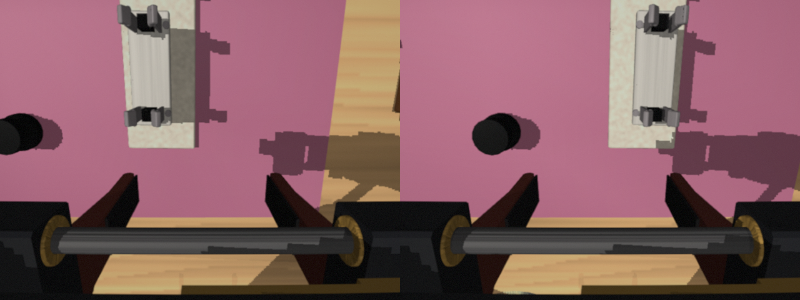

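View pics/pd.png

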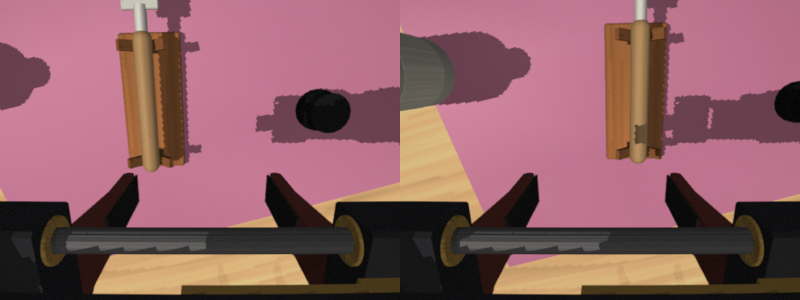

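Rack views: rail with two clips in view, at left (147,20)/(147,115) and right (660,20)/(660,115). Paddle views: handle from (143,30) to (151,170) on the left and (638,25) to (638,160) on the right. I'll enlarge these for pixel readings.

```bash
python3 - <<'E'
import cv2,pickle,numpy as np
d=pickle.load(open("v1.pkl","rb"))
for o,L in (("rkz",(("r1",180,0),("r2",325,0))),("pdz",(("p1",170,35),("p2",310,35)))):
    out=[]
    for n,u,v in L:
        c=cv2.resize(np.ascontiguousarray(d[n]["frame"][v:v+240,u:u+160,::-1]),(400,600),interpolation=cv2.INTER_CUBIC)
        for k in range(0,160,20): cv2.line(c,(int(k*2.5),0),(int(k*2.5),6),(0,255,255),1)
        for k in range(0,240,20): cv2.line(c,(0,int(k*2.5)),(6,int(k*2.5)),(0,255,255),1)
        out.append(c)
    cv2.imwrite(f"pics/{o}.png",np.hstack(out))
E
```

```text
(no output)
```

View pics/rkz.png

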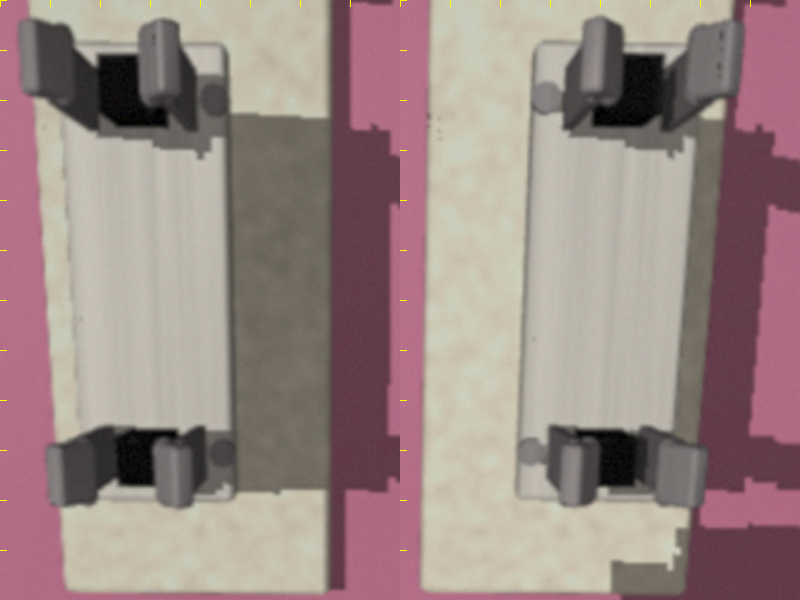

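View pics/pdz.png

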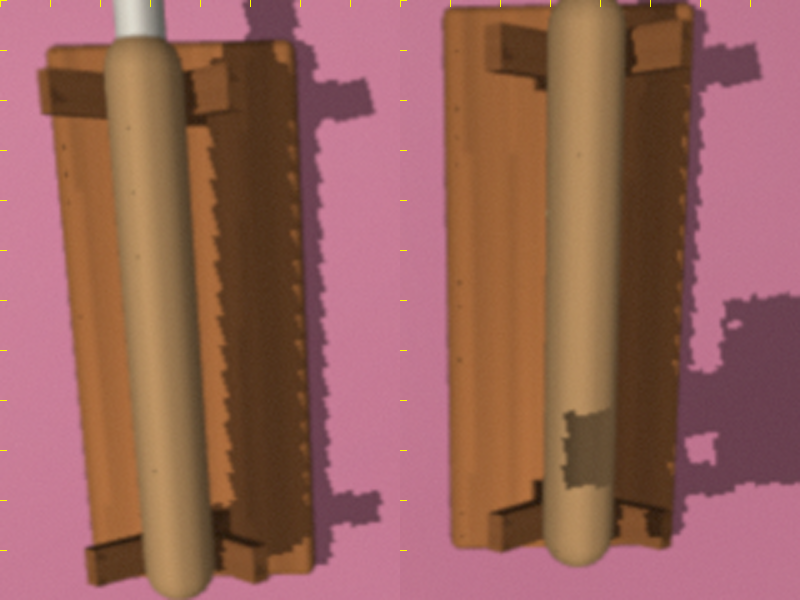

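Rack crop: rail edges at mid height are 74/231 in the left panel and 126/284 in the right. Clip lips, black pads and rail ends (rows 44 and 494) are clear. Paddle crop: axis runs (144,60)→(178,550) on the left and (585,60)→(579,520) on the right, with the near end at row 600 (left) and 567 (right), and the far end at row 37 (left).

```bash
python3 - <<'E'
import pickle
from h import *
d=pickle.load(open("v1.pkl","rb"));v0=pickle.load(open("v0.pkl","rb"))
off={"r1":(180,0),"r2":(325-160,0),"p1":(170,35),"p2":(310-160,35)}
def px(n,u,v): return (d[n],((u+.5)/2.5-.5+off[n][0],(v+.5)/2.5-.5+off[n][1]))
for nm,a,b in [("rail L mid",(74,300),(526,300)),("rail R mid",(231,300),(684,300)),
 ("lip near L",(49,476),(561,472)),("lip near R",(191,476),(705,480)),("lip far L",(20,55),(583,55)),("lip far R",(180,58),(742,58)),
 ("near base R corner",(328,592),(686,592)),("near base L",(66,590),(422,590)),
 ("pad near top edge mid",(148,431),(605,431)),("pad near bot",(150,486),(606,486)),("pad far bot",(133,127),(628,126)),
 ("rail near edge L..", (160,499),(600,499))]:
    X,e=tri(px("r1",*a),px("r2",*b)); print(nm,X.round(4),round(e,4))
for nm,n,uv in[("rail far edge","r1",(226,44)),("rail near edge","r1",(235,497)),("rail far","r2",(534,44)),("rail near","r2",(518,497))]:
    for z in(.06,.075): print(nm,at_z(*px(n,*uv),z).round(4))
# paddle axis
P=[]
for n,a,b in(("p1",(144,60),(178,550)),("p2",(585.5,60),(579,520))):
    c,u=ray(*px(n,*a));_,w=ray(*px(n,*b));m=np.cross(u,w);P.append((c,m/np.linalg.norm(m)))
D=np.cross(P[0][1],P[1][1]);D/=np.linalg.norm(D);D*=np.sign(D[0])
X0=np.linalg.lstsq(np.array([P[0][1],P[1][1]]),np.array([p[1]@p[0] for p in P]),rcond=None)[0]
X0=X0+D*((.494-X0[0])/D[0])
print("axis",X0.round(4),D.round(4),"yaw",np.degrees(np.arctan2(D[1],D[0])))
def foot(o):
    c,u=ray(*o);n=np.cross(D,u);t=np.cross(u,n)@(c-X0)/(np.cross(u,n)@D);return (X0+D*t).round(4),round(t,4)
print("near",foot(px("p1",180,600)),foot(px("p2",577,567)),"far",foot(px("p1",140,37)))
print("tip top",foot((v0["top"],(290.5,184))))
E
```

```text
rail L mid [ 0.4966 -0.1978  0.0738] 0.0001
rail R mid [ 0.4965 -0.2433  0.0743] 0.0
lip near L [ 0.4536 -0.2018  0.1237] 0.0005
lip near R [ 0.4528 -0.2379  0.1249] 0.0005
lip far L [ 0.5497 -0.2029  0.1247] 0.0001
lip far R [ 0.5491 -0.2393  0.1242] 0.0001
near base R corner [ 0.3925 -0.2685  0.0122] 0.0
near base L [ 0.3928 -0.1699  0.01  ] 0.0
pad near top edge mid [ 0.4604 -0.2199  0.0867] 0.0
pad near bot [ 0.4451 -0.2203  0.0901] 0.0
pad far bot [ 0.5401 -0.221   0.0911] 0.0001
rail near edge L.. [ 0.4395 -0.2209  0.0796] 0.0
rail far edge [ 0.567  -0.2423  0.06  ]
rail far edge [ 0.5635 -0.2441  0.075 ]
rail near edge [ 0.4367 -0.2408  0.06  ]
rail near edge [ 0.4393 -0.2427  0.075 ]
rail far [ 0.5669 -0.1996  0.06  ]
rail far [ 0.5634 -0.1978  0.075 ]
rail near [ 0.4367 -0.1988  0.06  ]
rail near [ 0.4393 -0.197   0.075 ]
axis [0.494  0.2008 0.0493] [ 0.9659 -0.2579 -0.0236] yaw -14.947918542331491
near (array([0.4069, 0.2241, 0.0514]), np.float64(-0.0902)) (array([0.4067, 0.2241, 0.0514]), np.float64(-0.0903)) far (array([0.5691, 0.1808, 0.0474]), np.float64(0.0777))
tip top (array([0.6655, 0.155 , 0.0451]), np.float64(0.1775))
```

Rack centre is (0.5013,-0.2206) with yaw -0.75°, rail top about 0.074, so the expected seat is about z 0.106. Paddle origin is (0.4877,0.2025,0.050) with yaw -15°. Next is the grasp.

```bash
python3 - <<'E'
from station import r
import cv2
P=(.4877,.2025)
r.reach((*P,.32),(180,0,-15))
r.servo_line((*P,.213),speed=.12); r.wait(.2)
s=r.sense();print(s["tcp_pos"],s["orientation"],s["contact_force"].round(2))
r.grab(55); s=r.sense();print(s["opening"],s["gripper_force"],s["tcp_pos"],s["contact_force"].round(2),s["torque"].round(2))
r.servo_line((*P,.36),speed=.15); r.wait(.2)
s=r.sense();print(s["clock"],s["opening"],s["gripper_force"],s["contact_force"].round(2),s["torque"].round(2))
r.reach((.5013,-.2206,.31),(180,0,-.75)); r.wait(.4)
s=r.sense();print(s["clock"],s["opening"],s["tcp_pos"],s["orientation"],s["contact_force"].round(2),s["torque"].round(2),s["joints"].round(1))
import pickle,numpy as np
d={n:r.snapshot(n) for n in("scene","top","wrist")};pickle.dump(d,open("v2.pkl","wb"))
a=cv2.resize(d["scene"]["frame"][180:420,90:300],(420,480),interpolation=2)
b=cv2.resize(d["top"]["frame"][130:330,390:540],(360,480),interpolation=2)
cv2.imwrite("pics/held.png",np.hstack([a,b])[:,:,::-1])
E
```

```text
[0.48795718 0.20257952 0.21392511] [-1.79946892e+02 -7.66083635e-02 -1.50003388e+01] [ 0.99  0.46 -0.24]
0.02062238073897514 55.00030159950256 [0.48767082 0.20222079 0.21302197] [-1.38 -2.37  1.81] [-0.36  0.16  0.03]
9.4 0.021283080451593866 54.99937176704407 [-0.86  0.05 -2.37] [0.08 0.08 0.07]
11.375 0.020760998707256395 [ 0.50144479 -0.22027241  0.31006963] [ 1.79998291e+02 -7.47395057e-03 -7.15877520e-01] [ 0.49 -0.14 -1.91] [0.05 0.04 0.01] [-27.3  -2.7  88.2   0.   94.6  63.4]
```

View pics/held.png

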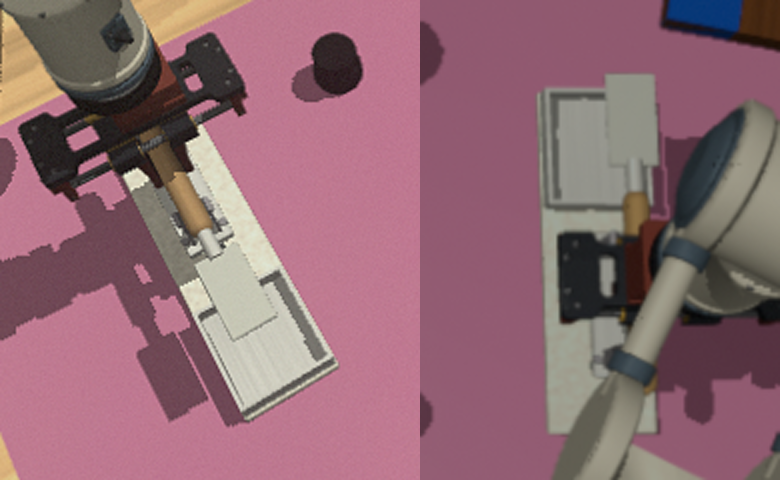

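The held paddle is level over the rack with its blade over the tray. Blade tip midpoint is at crop (255,329) in the scene view and (210,74) in the top view. Checking its position against the intended one:

```bash
python3 - <<'E'
import pickle
from h import *
d=pickle.load(open("v2.pkl","rb"))
S=(d["scene"],(90+255.5/2-.5,180+329/2-.5));T=(d["top"],(390+210.5/2.4-.5,130+74/2.4-.5))
print(tri(S,T),at_z(*S,.147),at_z(*T,.147))
W=d["wrist"]["frame"][0:300,160:480,::-1]
cv2.imwrite("pics/w2.png",cv2.resize(W,(640,600)))
E
```

```text
(array([ 0.68751779, -0.22322697,  0.14786881]), np.float64(0.000752723210798652)) [ 0.6875039 -0.2225525  0.147    ] [ 0.68754917 -0.22421083  0.147     ]
```

View pics/w2.png

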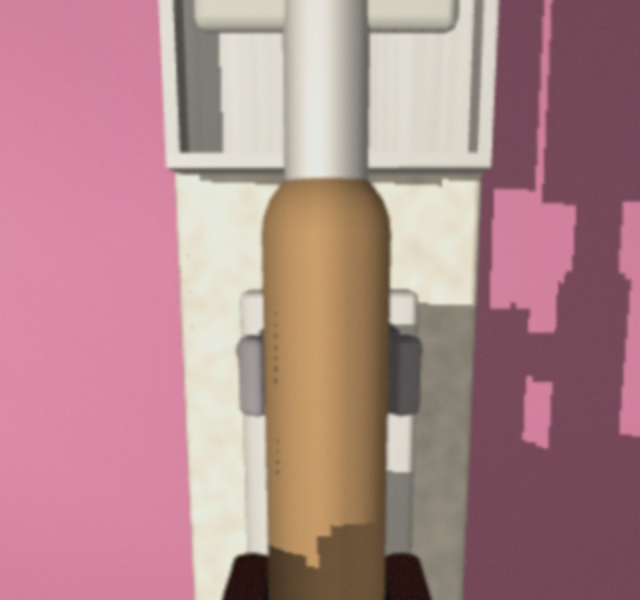

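The handle sits centred between the far clip's lips (263–390 against 238–421), about 1 mm too far forward. Now I'll press in small steps, feeling the force.

```bash
cat > press.py <<'E'
from station import r
import numpy as np,sys
X,Y=.5003,-.2206
r.servo_line((X,Y,.294),speed=.08); r.wait(.3)
b=np.mean([r.sense()["contact_force"] for _ in range(3)],axis=0); print("base",b.round(2))
z=.294; peak=0; snapped=False; log=[]
while z>.252:
    z-=.001; r.servo_line((X,Y,z),speed=.012); r.wait(.05)
    s=r.sense(); f=s["contact_force"]-b; a=s["tcp_pos"][2]; peak=max(peak,f[2])
    print(round(z,3),round(a,4),f.round(1),s["torque"].round(2),round(s["opening"],4))
    if peak>6 and f[2]<peak*.4: snapped=True
    if f[2]>18 or (snapped and f[2]>8): break
print(s["clock"],"snapped",snapped)
E
python3 press.py
```

```text
base [-0.98 -0.54 -1.5 ]
0.293 0.293 [ 0.2 -0.1  0.7] [ 0.06 -0.01 -0.02] 0.021
0.292 0.2919 [ 0.9  0.9 -0.3] [0.01 0.   0.  ] 0.0209
0.291 0.2912 [ 1.4 -0.   1.6] [-0.17  0.02  0.04] 0.0209
0.29 0.2908 [ 0.2 -1.6  6.3] [-0.37  0.06 -0.02] 0.0209
0.289 0.2904 [-0.7 -1.3  8.9] [-0.27  0.22  0.04] 0.0208
0.288 0.2902 [-1.4  0.2 12.1] [-0.06  0.4   0.05] 0.0206
0.287 0.2898 [-2.   0.7 13.5] [0.   0.49 0.02] 0.0208
0.286 0.2894 [-0.9  1.1 16.4] [-0.02  0.55  0.03] 0.021
0.285 0.2886 [-1.4  0.6 14.5] [-0.05  0.45  0.07] 0.0208
0.284 0.2869 [ 1.1  1.2 12.8] [-0.02  0.03  0.02] 0.0212
0.283 0.2851 [ 1.6 -0.2  9.4] [-0.05 -0.11  0.01] 0.0214
0.282 0.2836 [1.5 0.4 8.7] [-0.1  -0.18  0.01] 0.0209
0.281 0.2819 [ 2.7 -0.7  5.7] [-0.08 -0.27 -0.02] 0.021
0.28 0.2796 [ 2.5 -1.   3.8] [-0.15 -0.29 -0.04] 0.0209
0.279 0.2783 [2.5 0.5 1. ] [-0.14 -0.22  0.02] 0.0208
0.278 0.2774 [ 0.9 -0.2  0.4] [-0.09 -0.05  0.02] 0.0211
0.277 0.2766 [ 0.5 -0.5  0. ] [-0.12  0.07 -0.02] 0.0209
0.276 0.2758 [ 1.2 -0.4 -0.7] [-0.18  0.03  0.01] 0.0209
0.275 0.2748 [ 0.8 -0.1 -0.3] [-0.11 -0.01  0.02] 0.021
0.274 0.2738 [ 2.   0.4 -1.8] [-0.17 -0.06 -0.04] 0.0208
0.273 0.2729 [ 2.2 -0.4 -1.6] [-0.19 -0.11  0.04] 0.021
0.272 0.2728 [-1.3  0.8  5.1] [ 0.12  0.4  -0.01] 0.0208
0.271 0.2727 [-4.2  1.6 10.5] [0.27 0.74 0.01] 0.0208
19.075 snapped True
```

Clear signature: nose peak 16.4 N, fall to a slight pull, then a rigid stop 18 mm below first touch. One more mm to make sure, then release and look.

```bash
python3 - <<'E'
from station import r
import cv2,pickle,numpy as np
X,Y=.5003,-.2206
r.servo_line((X,Y,.2704),speed=.012); r.wait(.1); s=r.sense(); print(s["tcp_pos"].round(4),s["contact_force"].round(1),s["torque"].round(2))
r.servo_line((X,Y,.2724),speed=.012); r.wait(.1); s=r.sense(); print(s["contact_force"].round(1))
r.let_go(); r.wait(.2); s=r.sense(); print(s["opening"],s["contact_force"].round(1))
r.servo_line((X,Y,.37),speed=.12)
d={}
for n,pos in [("r1",(.42,-.28,.40)),("r2",(.42,-.16,.40))]:
    r.reach(pos,(180,0,0)); r.wait(.3); d[n]=r.snapshot("wrist"); d[n+"s"]=r.snapshot("scene")
pickle.dump(d,open("v3.pkl","wb"))
o=[cv2.resize(np.ascontiguousarray(d[n]["frame"][0:240,u:u+160,::-1]),(400,600),interpolation=2) for n,u in(("r1",180),("r2",325))]
cv2.imwrite("pics/done.png",np.hstack(o))
print(r.sense()["clock"])
E
```

```text
[ 0.5002 -0.2205  0.2727] [-5.8  2.2 12.2] [ 0.43  0.92 -0.02]
[-2.6  0.2  4.8]
0.08790105503724252 [ 0.8  1.2 -0. ]
23.975
```

View pics/done.png

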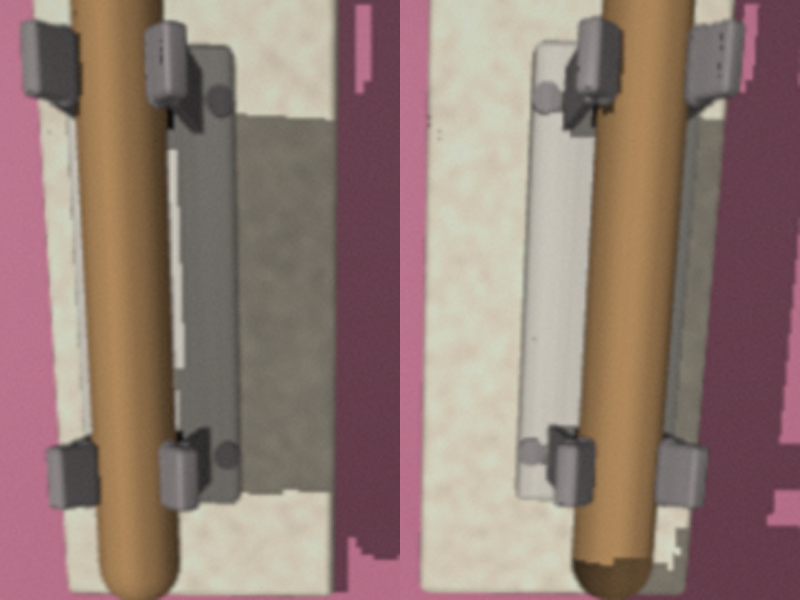

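The handle lies under the lips of both clips in both views. Axis points are about (139.5,530) and (123.5,150) on the left, (615.5,530) and (640,150) on the right, with the near end at row 600. I'll compute its height and centring.

```bash
python3 - <<'E'
import pickle
from h import *
d=pickle.load(open("v3.pkl","rb"))
off={"r1":(180,0),"r2":(165,0)}
def px(n,u,v): return (d[n],((u+.5)/2.5-.5+off[n][0],(v+.5)/2.5-.5))
# handle edges measured from colour for rows
def mid(n,v):
    f=cv2.cvtColor(d[n]["frame"],cv2.COLOR_RGB2HSV)[v].astype(int)
    k=np.where((f[:,0]>9)&(f[:,0]<19)&(f[:,1]>95)&(np.arange(640)<480)&(np.arange(640)>180))[0]; return k.min(),k.max()
P=[]
for n in("r1","r2"):
    q=[]
    for v in(62,150,205):
        a,b=mid(n,v);print(n,v,a,b);q.append(((a+b)/2,v))
    c,u=ray(d[n],q[0]);_,w=ray(d[n],q[2]);m=np.cross(u,w);P.append((c,m/np.linalg.norm(m)))
D=np.cross(P[0][1],P[1][1]);D/=np.linalg.norm(D);D*=np.sign(D[0])
X0=np.linalg.lstsq(np.array([P[0][1],P[1][1]]),np.array([p[1]@p[0] for p in P]),rcond=None)[0]
for x in(.4533,.5013,.5493): print((X0+D*((x-X0[0])/D[0])).round(4))
a=np.array([.4160,-.2196,.108])
for n in d:
    if n[-1]=="s": print("expected tip", proj(d[n],[[.6863,-.223,.107]]).round(1)); break
S=d["r2s"]; cv2.imwrite("pics/sc.png",cv2.resize(S["frame"][220:420,120:280,::-1],(480,600),interpolation=2))
E
```

```text
r1 62 212 245
r1 150 216 248
r1 205 219 249
r2 62 403 437
r2 150 399 431
r2 205 396 426
[ 0.4533 -0.2192  0.1103]
[ 0.5013 -0.2198  0.1094]
[ 0.5493 -0.2204  0.1086]
expected tip [[221.1 350.5]]
```

View pics/sc.png

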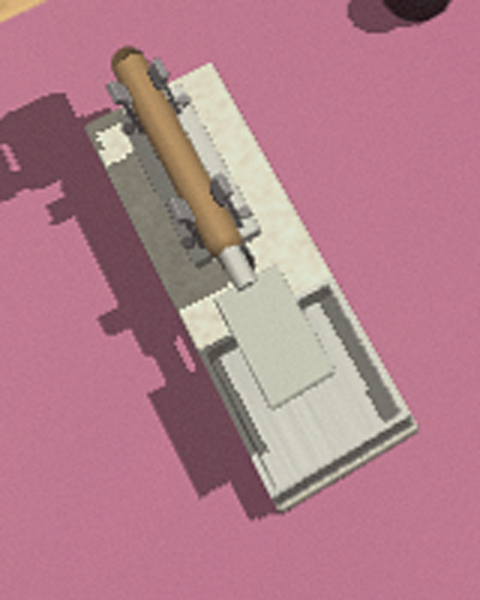

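The blade tip is at (221,350) in the scene picture against an expected (221.1,350.5). The measured handle axis, z 0.1094, agrees with the rigid stop felt at 0.1098, and it lies level and centred. The bystanders were not touched.

```bash
python3 -c "
from station import r
print(r.hand_in())"
```

```text
the job is handed in; nothing more can be done
None
```

The paddle is in the rack, pressed past both clips onto the seats with a peak of about 16 N, centred to about 1 mm with its blade over the tray. It is released and handed in at about 24 s; the judge's result was not shown.

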